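# Lock a pump hub with its timing pin, by feel

## Task

Lock the pump's drive hub: take the locking pin out of the wooden stand and lower it into the guide on the pump housing until it rests on the collar hidden inside, then turn the round hub slowly counter-clockwise (seen from above) until the pin drops into the collar's hole. Then press the pin fully home, so that its head sits down on the rubber ring of the guide. Feel your way and never load the pin hard: no more than about 35 N between the pin and the pump. Leave the other things on the bench where they lie.

Things in the scene. Friction and masses are not known exactly. Their poses are not given: they have to be found in the camera images.
- pin_head (a point): locking pin: steel, standing upright in the wooden stand. Round knurled head 22 mm in diameter, 26 mm high; below it a straight round shank 10 mm in diameter, 46 mm long, with a chamfered foot; about 0.13 kg. This point is the centre of the head, half-way up: the head's underside is 13 mm below, the foot of the shank 59 mm below. z points up along the pin.
- pin_tip (a point): the foot (lowest point) of the locking pin's shank, on its axis; z points up along the pin
- stand: fixed drilled block of brown wood, 64 x 64 x 30 mm high, with the pin in its middle hole (12 mm wide, 24 mm deep; the pin's foot is 6 mm above the bench, the underside of its head 22 mm above the block). Origin at the centre of its underside, z up.
- housing: fixed flat pump housing, 176 x 176 mm, grey cover at 46 mm height, with the round hub in its middle and a small square guide (30 x 30 mm, dark steel, top at 58 mm height) near one edge, in the direction of the housing's own -x, 68 mm from the hub's axis. Origin on the bench under the hub's axis, z up.
- hub (a point): point on the hub's axis at gripping height, 74 mm above the bench. The hub is a round knurled steel barrel, 44 mm in diameter, from the cover (46 mm) up to 92 mm above the bench; it turns about the vertical, either way, with little friction (0.06 N m). The point's axes are the housing's and do not turn with the hub.
- guide (a point): centre of the mouth of the guide hole, on the steel top face, 58 mm above the bench; z up. The hole is 11.5 mm wide, vertical, with a 2 mm chamfer. On the face lies a rubber ring (26 mm square, 4 mm thick, 15 mm hole, gives 1 mm per 5 N, 4 mm at most). With the pin home its head rests on the ring and its foot is 42 to 44 mm below this point.
- tape_measure: bystander, yellow tape measure 71 x 76 x 34 mm, origin at the centre of its underside
- pliers: bystander, pliers with blue handles 62 x 181 x 13 mm, origin at the centre of its underside
- collar_face (a point): point of the guide hole's axis level with the upper face of the flat collar, 24 mm below the guide's top; fixed to the housing. The collar, hidden under the cover, turns with the hub and has one hole (12.5 mm) on the guide's 68 mm radius; at the start it lies an unknown 0.4 to 1.15 rad short (hub to be turned counter-clockwise from above).
- plug_face (a point): point of the guide hole's axis 38 mm below the guide's top, fixed to the housing: under the collar's hole a friction plug stops the fallen pin here. A push of about 3 N moves the plug on down, 4 mm until the head meets the ring. A pin caught in the hole stops the hub (play about 0.03 rad); if pinched sideways it hangs higher until the hub is eased back a little.

How it is judged:
By the outcome, as a careful person would: the job done as asked, in the order asked, and still so for the second after the job is handed in, with the robot touching nothing.
It also fails if it takes over 69 s, if anything falls off the work surface, if the arm or the gripper's body presses on something with over 40 N, if the wrist force passes 120 N, or if a joint passes its speed limit or range.

## Robot

A 6-joint arm with a two-finger parallel gripper is mounted at the origin on a cart in front of the work surface, level with it; the furniture and walls round the work are solid. World frame = base frame: x ahead of the robot, y to its left, z up, the work surface at z = 0. Lengths are in m, angles in rad, forces in N, time in s.
With the tool pointing down it reaches from about 0.375 to 0.975 m from the base axis. Payload 3.8 kg.
Tool frame: the origin (TCP) lies midway between the tips of the shut fingers; the grasp point (between the pads) lies bot.grasp_offset behind it (bot.grasp_offset is the distance from the TCP to the grasp point, in m); z points along the fingers, y is the direction in which the jaws open and shut (so a half turn about z gives the same grasp; the last joint's range is limited). The gripper opens to 85 mm and grips with 20 to 120 N. Pads are 22 mm wide; open, the fingers measure 114 mm over their backs; the gripper's body (76 mm by 85 mm) begins 54 mm behind the grasp point. The pads swing forward as they close: fully open they stand 13 mm farther back than shut.
Start: joints at [1.183, 0.264, 1.604, -0, 1.274, -0.037], TCP at [0.232, 0.634, 0.231] pointing down, gripper open.
Joint ranges: [-2.63, 2.63], [-0.94, 2.18], [0.31, 2.57], [-1.31, 4.45], [0, 2.66], [-2.55, 2.55]. Speed limits (rad/s): [2.57, 2.57, 3.14, 3.14, 3.14, 3.14].

## Interface

Orientations are given as a rotation vector (axis times angle).
In Python, from workcell import read_state, viewer, job, bot gives the robot as it stands.
- The arm moves only by the shell command python3 -m crank 'ROWS' [FORCE]. ROWS is text: rows parted by semicolons, each of 7 numbers parted by spaces: the shift along the tool's x, y, z in mm, then the turn, a rotation vector about the tool's x, y, z in rad, then the closure in counts, from 0 (fully open) to 255 (shut). A call has 1 to 20 rows; each row is the pose to reach, as a shift and turn from the pose commanded when the call began, along the tool's axes at that moment; what a row does not reach only later rows make up. A row lasts 1/8 s, in which the tool goes at most 62.5 mm and 10.7 degrees, less where a joint would pass 70% of its speed; a pose out of reach is approached as far as the arm can. A call with a gripper value outside its range is refused whole. The fingers move at their own pace and stop on an object; FORCE is the grip in N (left out, the last holds). Time passes only in rows, so rows that repeat a pose let the fingers close. It gives the time, the measured TCP pose, the force and the opening at its end, in the units of the state.
- read_state(): the state, without advancing time (a new reading comes with each control period).
- viewer.read_camera(name): name is "side" or "top" or "wrist"; returns a dict with "pixels" (420x560x3 uint8, red, green, blue), "vertical_fov" (degrees; the focal length in pixels is half the picture's height over the tangent of half this angle, whatever the lens; pixels are square), "cx", "cy" (the principal point, pixels), "view" (4x4, takes a point from world to camera coordinates); the wrist camera has in their place "tool_from_camera" (4x4, takes a point from camera to tool coordinates, whose origin is the TCP and whose axes are the flange's). Camera axes: x right, y up, looking along -z (the intrinsics and any distortion apply to the point x, -y, -z); pixel columns grow to the right and rows downward; lengths in m; the calibration is good to about 2 mm. A picture is of the moment at which its call begins: read the wrist's pose just before it. There is no depth.
- job.finish_job(): hands the job in, once; it reports no verdict.
The state is a dict: "time": time; "q": joint angles; "joint_vel": joint speeds; "joint_torque": joint torques, N m; "tool_pos": TCP position; "tcp_rot": TCP orientation; "wrist_force": force on the tool from outside, world axes, zero at the start; "torque": the same for the moment, N m; "width": opening from 0.0 (shut) to 1.0 (fully open).
Only numpy, scipy, OpenCV 4.12 (cv2) and the standard library are available. Lean on these libraries where they do the work, as an engineer would, in place of code of your own. Each camera call takes 0.05 s, during which the arm holds its last target.

## Working session

There is one attempt and no reset: what is moved stays moved. The work goes in short steps, Python scripts to look and compute and a shell command to move; the robot and the scene stay as the last step left them, time stands still between calls to the robot, and variables do not carry over. Pictures are saved under pics/ and viewed, and the job is handed in when it is done.

```bash
ls; mkdir -p pics; python3 - <<'E'
from workcell import read_state, viewer, job, bot
import cv2,numpy as np
print(bot.grasp_offset); s=read_state(); print(s)
for n in ["side","top","wrist"]:
    c=viewer.read_camera(n); cv2.imwrite(f"pics/{n}0.png",c["pixels"][:,:,::-1])
    print({k:v for k,v in c.items() if k!="pixels"})
E
```

```text
pics
0.0187
{'time': 0.0, 'q': array([ 1.18310110e+00,  2.64758288e-01,  1.60536838e+00, -1.29849370e-05,
        1.27368658e+00, -3.69141112e-02]), 'joint_vel': array([-1.04565977e-03, -5.35981220e-04, -1.29851237e-03,  1.84430258e-04,
        9.38010987e-05, -7.15986661e-04]), 'joint_torque': array([ 2.40335838e-03, -5.15111625e+01, -3.67323303e+01,  3.38755844e-04,
        1.27607936e-02, -3.83983729e-05]), 'tool_pos': array([0.23169222, 0.63321983, 0.22996159]), 'tcp_rot': array([-0.54809928, -3.09294623,  0.0034134 ]), 'wrist_force': array([-0.09685049, -1.01578414,  0.32373221]), 'torque': array([ 0.02402663, -0.00189538, -0.03854397]), 'width': 1.0007212770903886}
{'vertical_fov': 49.46061391797987, 'cx': 274.72847843306005, 'cy': 207.97724230255383, 'view': array([[ 0.97841195, -0.20629066,  0.01241833, -0.53481891],
       [ 0.07806094,  0.42453494,  0.90204023, -0.03485453],
       [-0.19135448, -0.88159755,  0.43147331, -1.1484507 ],
       [ 0.        ,  0.        ,  0.        ,  1.        ]])}
{'vertical_fov': 52.94050134024061, 'cx': 278.9259530974164, 'cy': 198.30129773048012, 'view': array([[-0.01463766, -0.99985836, -0.00830673, -0.15311904],
       [ 0.99078873, -0.0156224 ,  0.1345126 , -0.52233205],
       [-0.13462332, -0.00626126,  0.99087707, -1.14395697],
       [ 0.        ,  0.        ,  0.        ,  1.        ]])}
{'vertical_fov': 71.57999460782484, 'cx': 274.5168486457468, 'cy': 209.50049708017212, 'tool_from_camera': array([[-1.40061175e-03,  9.60553949e-01,  2.78090183e-01,
         7.00240584e-02],
       [ 9.99997702e-01,  1.79667396e-03, -1.16938229e-03,
         4.21090152e-05],
       [-1.62289217e-03,  2.78087906e-01, -9.60554258e-01,
        -1.43305428e-01],
       [ 0.00000000e+00,  0.00000000e+00,  0.00000000e+00,
         1.00000000e+00]])}
```

View pics/side0.png

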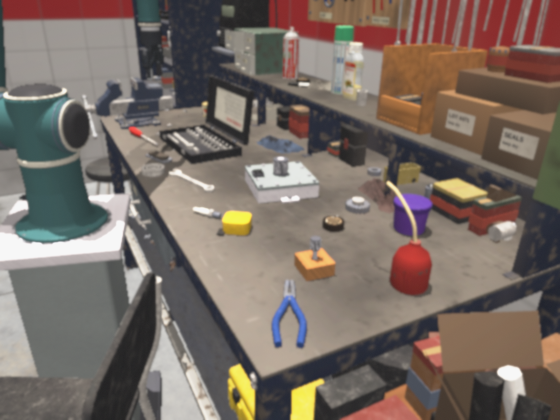

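View pics/top0.png

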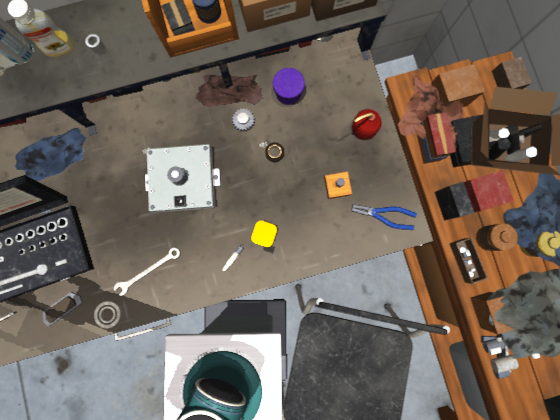

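View pics/wrist0.png

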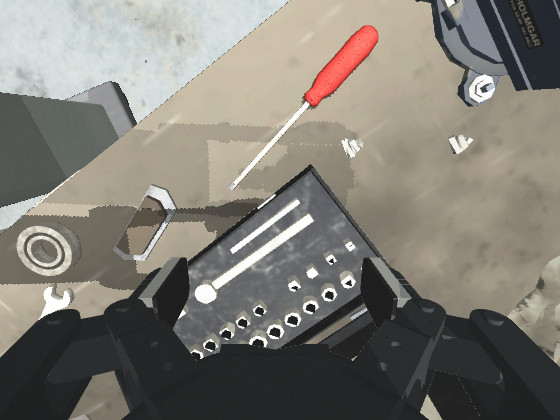

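```bash
cat > h.py <<'E'
from workcell import read_state, viewer, job, bot
import cv2,numpy as np
from scipy.spatial.transform import Rotation as R
def snap(n,fn=None):
    s=read_state(); c=viewer.read_camera(n); c['s']=s
    if fn: cv2.imwrite("pics/"+fn,c["pixels"][:,:,::-1])
    if "view" in c: c['T']=np.linalg.inv(c['view'])
    else:
        W=np.eye(4); W[:3,:3]=R.from_rotvec(s['tcp_rot']).as_matrix(); W[:3,3]=s['tool_pos']; c['T']=W@c['tool_from_camera']
    c['f']=210/np.tan(np.radians(c['vertical_fov'])/2)
    return c
def ray(c,u,v):
    d=np.array([(u-c['cx'])/c['f'],-(v-c['cy'])/c['f'],-1.])
    return c['T'][:3,3],c['T'][:3,:3]@d
def plane(c,u,v,z):
    o,d=ray(c,u,v); return o+d*(z-o[2])/d[2]
def proj(c,p):
    q=np.linalg.inv(c['T'])@np.r_[p,1]; return c['cx']+c['f']*q[0]/-q[2], c['cy']-c['f']*q[1]/-q[2]
def tri(rays):
    A=0;b=0
    for o,d in rays:
        d=d/np.linalg.norm(d);P=np.eye(3)-np.outer(d,d);A=A+P;b=b+P@o
    x=np.linalg.solve(A,b); return x,[np.linalg.norm((np.eye(3)-np.outer(d,d)/(d@d))@(x-o)) for o,d in rays]
E
python3 - <<'E'
from h import *
t=snap("top");s=snap("side")
for n,uv,z in [("pinhead",(340,183),.078),("stand",(338.5,184.5),.03),("hub",(177,175),.092),("guide",(180.5,201),.058),("hc",(180,178),.046)]:
    print(n,plane(t,*uv,z))
print(proj(t,[0,0,0]))
def crop(c,u,v,r,fn):
    im=c['pixels'][v-r:v+r,u-r:u+r,::-1]; cv2.imwrite("pics/"+fn,cv2.resize(im,(600,600),interpolation=cv2.INTER_CUBIC))
crop(t,180,178,50,"tc_h.png");crop(t,340,184,25,"tc_s.png");crop(s,282,180,50,"sc_h.png");crop(s,315,255,30,"sc_s.png")
a=np.hstack([cv2.resize(cv2.imread("pics/"+f),(390,390)) for f in("tc_h.png","sc_h.png")]);cv2.imwrite("pics/a.png",a)
a=np.hstack([cv2.resize(cv2.imread("pics/"+f),(390,390)) for f in("tc_s.png","sc_s.png")]);cv2.imwrite("pics/b.png",a)
E
```

```text
pinhead [ 0.55315633 -0.32686562  0.078     ]
stand [ 0.55713419 -0.32926609  0.03      ]
hub [0.57954713 0.11111076 0.092     ]
guide [0.51356077 0.10875431 0.058     ]
hc [0.57993439 0.11414702 0.046     ]
(np.float64(222.47549407402693), np.float64(390.86966849050503))
```

View pics/a.png

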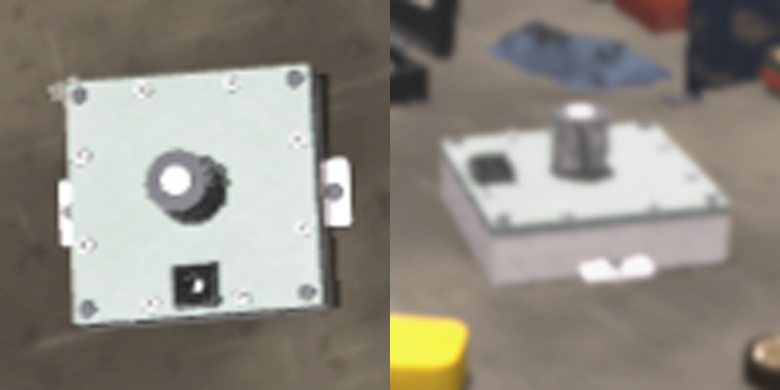

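View pics/b.png

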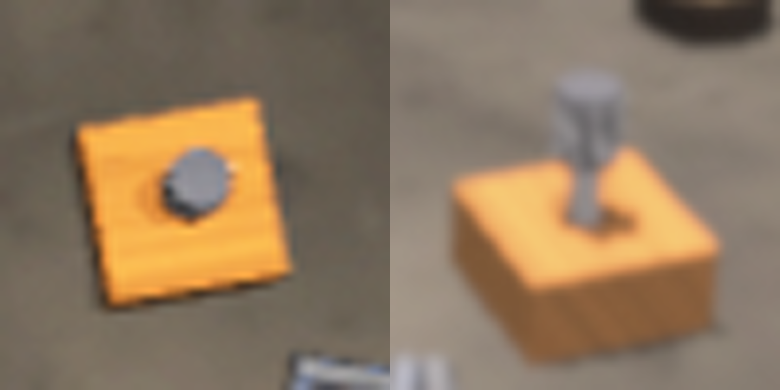

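```bash
cat >> h.py <<'E'
def go(p,yaw=None):
    """tool-frame shift (mm) and rotvec to reach TCP p with tool down and tool-x at world angle yaw"""
    s=read_state(); M=R.from_rotvec(s['tcp_rot']).as_matrix()
    sh=M.T@(np.array(p)-s['tool_pos'])*1000
    if yaw is None: rv=np.zeros(3)
    else:
        D=np.array([[np.cos(yaw),np.sin(yaw),0],[np.sin(yaw),-np.cos(yaw),0],[0,0,-1]])
        rv=R.from_matrix(M.T@D).as_rotvec()
    print("shift",sh.round(1),"rot",rv.round(3),"t",s['time'],"F",s['wrist_force'].round(1),"q",s['q'].round(2),"yawnow",np.arctan2(M[1,0],M[0,0]).round(3)); return sh,rv
E
python3 - <<'E'
from h import *
go([.58,.11,.27],np.pi)
E
```

```text
shift [-506.9 -372.1  -39. ] rot [-0.001 -0.    -0.351] t 0.25 F [-0.1 -0.4 -1. ] q [ 1.18  0.26  1.6   0.    1.27 -0.04] yawnow 2.791
```

```bash
python3 -m crank '-60 -40 -20 0 0 -0.1 0;-507 -372 -39 0 0 -0.35 0;-507 -372 -39 0 0 -0.35 0;-507 -372 -39 0 0 -0.35 0;-507 -372 -39 0 0 -0.35 0;-507 -372 -39 0 0 -0.35 0;-507 -372 -39 0 0 -0.35 0;-507 -372 -39 0 0 -0.35 0;-507 -372 -39 0 0 -0.35 0;-507 -372 -39 0 0 -0.35 0;-507 -372 -39 0 0 -0.35 0;-507 -372 -39 0 0 -0.35 0;-507 -372 -39 0 0 -0.35 0;-507 -372 -39 0 0 -0.35 0;-507 -372 -39 0 0 -0.35 0' 40
python3 - <<'E'
from h import *
c=snap("wrist","w1.png"); print(c['s']['tool_pos'],c['s']['joint_vel'].round(3),c['s']['time'])
import pickle; pickle.dump(c,open("w1.pkl","wb"))
E
```

```text
time: 2.12
tool_pos: [0.5798, 0.1114, 0.2704]
tcp_rot: [-0.001, 3.142, 0.0]
wrist_force: [-0.4, -0.6, 0.2]
width: 1.0
[0.57977353 0.11137695 0.27037725] [-0.007  0.    -0.003 -0.002  0.    -0.002] 2.125
```

View pics/w1.png

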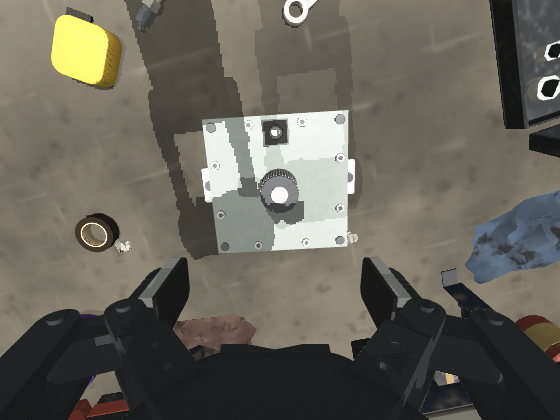

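```bash
python3 -m crank '60 0 60 0 0 0 0;70 0 75 0 0 0 0;70 0 75 0 0 0 0;70 0 75 0 0 0 0' 
cat >> h.py <<'E'
def crop(c,u,v,r,fn):
    u,v=int(u),int(v);im=c['pixels'][max(0,v-r):v+r,max(0,u-r):u+r,::-1]; cv2.imwrite("pics/"+fn,cv2.resize(im,None,fx=600/im.shape[0]*.99,fy=600/im.shape[0]*.99,interpolation=cv2.INTER_CUBIC))
E
python3 - <<'E'
from h import *
c=snap("wrist","w2.png"); print(c['s']['tool_pos'],c['s']['joint_vel'].round(3),c['s']['time'])
import pickle; pickle.dump(c,open("w2.pkl","wb"))
E
```

```text
time: 2.68
tool_pos: [0.5121, 0.1108, 0.197]
tcp_rot: [0.001, 3.138, 0.001]
wrist_force: [-0.4, -0.2, 0.6]
width: 1.001
[0.51208681 0.11075071 0.19702911] [-0.002  0.002 -0.038  0.003 -0.001  0.001] 2.675
```

View pics/w2.png

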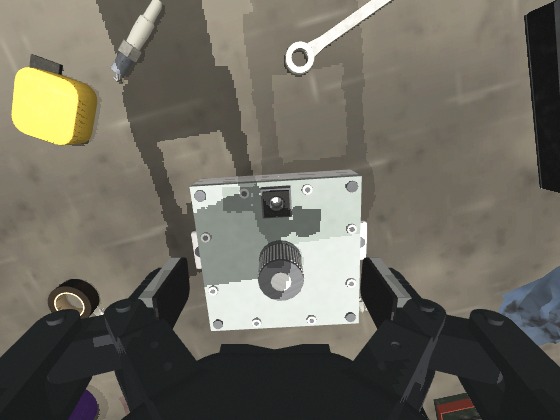

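```bash
python3 - <<'E'
from h import *
import pickle
a=pickle.load(open("w1.pkl","rb"));b=pickle.load(open("w2.pkl","rb"))
crop(a,275,131,25,"g1.png");crop(b,276,203,25,"g2.png");crop(a,279,190,30,"h1.png");crop(b,281,270,40,"h2.png")
r=lambda f:cv2.resize(cv2.imread("pics/"+f),(300,300))
cv2.imwrite("pics/gh.png",np.vstack([np.hstack([r("g1.png"),r("g2.png")]),np.hstack([r("h1.png"),r("h2.png")])]))
E
```

```text
(no output)
```

View pics/gh.png

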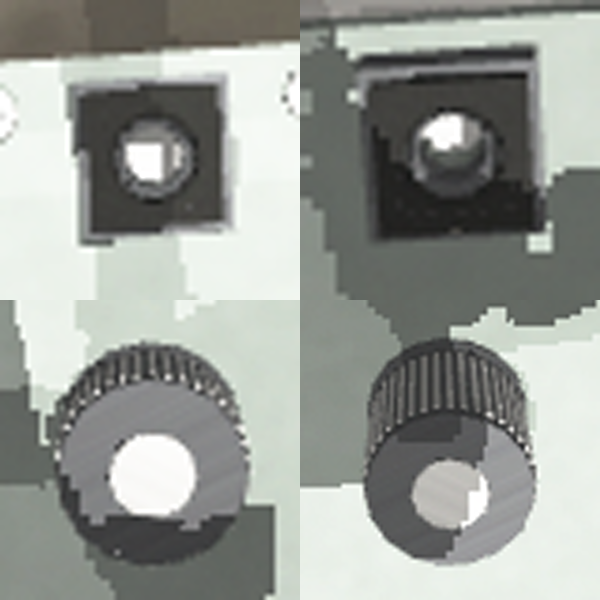

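```bash
python3 - <<'E'
from h import *
import pickle
a=pickle.load(open("w1.pkl","rb"));b=pickle.load(open("w2.pkl","rb"))
t=snap("top")
for n,ua,ub,z in [("guide",(276,132.5),(276.5,203.8),.062),("hub",(279.6,194.4),(280.9,279.7),.092)]:
    print(n,tri([ray(a,*ua),ray(b,*ub)]),plane(a,*ua,z),plane(b,*ub,z))
# corner bolts in b at cover height
for uv in [(201,196),(352,186),(357,312),(219,323)]: print(plane(b,*uv,.047))
go([.57,-.327,.20],np.pi)
E
```

```text
guide (array([0.51823673, 0.11319848, 0.05890874]), [np.float64(0.0002455144284482162), np.float64(0.00024551442844819956)]) [0.51816061 0.11342414 0.062     ] [0.51739527 0.1129269  0.062     ]
hub (array([0.58587756, 0.11718731, 0.08938618]), [np.float64(0.00023583623995215543), np.float64(0.00023583623995217985)]) [0.58526037 0.11737272 0.092     ] [0.58437504 0.11688504 0.092     ]
[0.51294416 0.03497216 0.047     ]
[0.50275926 0.19043941 0.047     ]
[0.65294552 0.20728616 0.047     ]
[0.66756882 0.04499413 0.047     ]
shift [ -57.4 -437.7   -2.2] rot [ 0.001  0.005 -0.001] t 2.775 F [0.2 0.1 0.5] q [ 0.17  0.    1.96 -0.    1.17 -1.4 ] yawnow 3.141
```

```bash
python3 - <<'E'
from h import *
go([.56,-.327,.21],2.6)
E
```

```text
shift [ -47.4 -437.7  -12.3] rot [0.002 0.004 0.541] t 2.775 F [0.2 0.1 0.5] q [ 0.17  0.    1.96 -0.    1.17 -1.4 ] yawnow 3.141
```

```bash
python3 -m crank '-47 -438 -12 0 0 0.54 0;-47 -438 -12 0 0 0.54 0;-47 -438 -12 0 0 0.54 0;-47 -438 -12 0 0 0.54 0;-47 -438 -12 0 0 0.54 0;-47 -438 -12 0 0 0.54 0;-47 -438 -12 0 0 0.54 0;-47 -438 -12 0 0 0.54 0;-47 -438 -12 0 0 0.54 0;-47 -438 -12 0 0 0.54 0;-47 -438 -12 0 0 0.54 0' 
python3 - <<'E'
from h import *
c=snap("wrist","w3.png"); print(c['s']['tool_pos'],c['s']['joint_vel'].round(3),c['s']['time'],c['s']['q'])
import pickle; pickle.dump(c,open("w3.pkl","wb"))
E
```

```text
time: 4.15
tool_pos: [0.5572, -0.3262, 0.2076]
tcp_rot: [0.836, 3.028, 0.0]
wrist_force: [0.8, 0.4, -0.0]
width: 0.998
[ 0.55719511 -0.32623287  0.20758268] [-0.003 -0.     0.    -0.    -0.001 -0.002] 4.15 [-5.68349451e-01  2.24185325e-01  1.69706447e+00  1.82787595e-04
  1.22016169e+00 -1.60018460e+00]
```

View pics/w3.png

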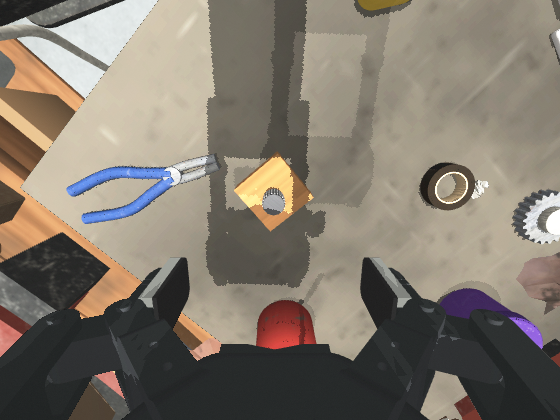

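```bash
python3 -m crank '0 0 40 0 0 0 0;0 0 60 0 0 0 0;0 0 60 0 0 0 0' 
python3 - <<'E'
from h import *
c=snap("wrist","w4.png"); print(c['s']['tool_pos'],c['s']['time'])
import pickle; pickle.dump(c,open("w4.pkl","wb"))
a=pickle.load(open("w3.pkl","rb"))
crop(a,272,200,30,"p1.png")
u,v=proj(c,[.553,-.327,.078]); print(u,v)
crop(c,274,265,40,"p2.png")
r=lambda f:cv2.resize(cv2.imread("pics/"+f),(390,390))
cv2.imwrite("pics/p12.png",np.hstack([r("p1.png"),r("p2.png")]))
E
```

```text
time: 4.58
tool_pos: [0.5553, -0.3261, 0.1447]
tcp_rot: [-0.837, -3.023, -0.002]
wrist_force: [-0.3, -0.1, 0.2]
width: 1.001
[ 0.55533079 -0.32613637  0.14473445] 4.575
271.4309028651003 219.7611101425096
```

View pics/w4.png

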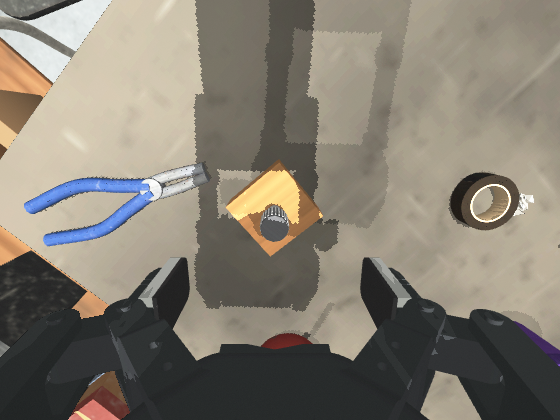

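View pics/p12.png

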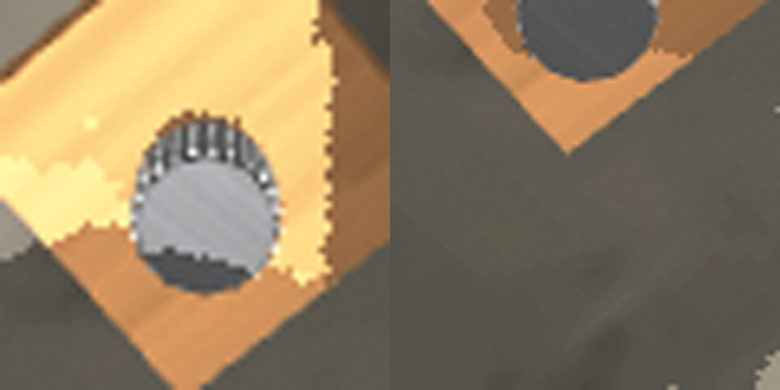

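```bash

python3 - <<'E'
from h import *
import pickle
a=pickle.load(open("w3.pkl","rb"));c=pickle.load(open("w4.pkl","rb"))
A=(273.2,203.3);C=(274,226.7)
print(tri([ray(a,*A),ray(c,*C)]),plane(a,*A,.078),plane(c,*C,.078))
p=plane(c,*C,.078); s=read_state(); print(s['tool_pos'])
go([p[0],p[1],.046],2.6)
E
```

```text
(array([ 0.55981114, -0.32876622,  0.0746002 ]), [np.float64(5.2011469623053316e-05), np.float64(5.2011469623200246e-05)]) [ 0.55906469 -0.32824637  0.078     ] [ 0.55877091 -0.32820084  0.078     ]
[ 0.55643983 -0.32697699  0.14655112]
shift [-2.800e+00  1.000e-01  1.005e+02] rot [ 0.    -0.002  0.001] t 4.625 F [0.3 0.3 0.3] q [-0.57  0.27  1.75  0.    1.12 -1.6 ] yawnow 2.601
```

```bash
python3 -m crank '-3 0 50 0 0 0 0;-3 0 98 0 0 0 0;-3 0 98 0 0 0 0;-3 0 98 0 0 0 0;-3 0 98 0 0 0 0' 
python3 - <<'E'
from h import *
c=snap("wrist","w5.png"); print(c['s']['tool_pos'],c['s']['time'])
E
```

```text
time: 5.25
tool_pos: [0.5618, -0.3307, 0.0529]
tcp_rot: [0.838, 3.022, -0.003]
wrist_force: [-0.8, -0.6, -0.5]
width: 0.998
[ 0.5617741  -0.33070663  0.05285382] 5.25
```

View pics/w5.png

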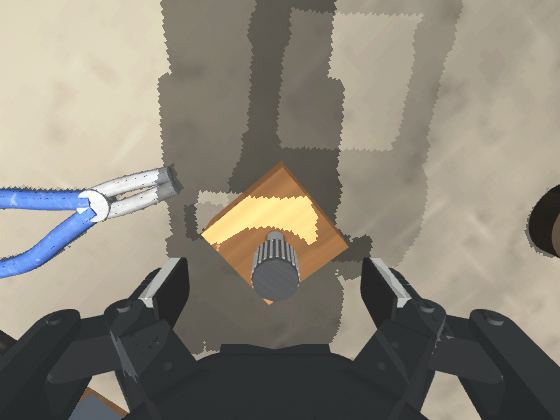

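```bash
python3 -m crank '0 0 0 0 0 0 0;0 0 0 0 0 0 0'; python3 - <<'E'
from h import *
c=snap("wrist","w6.png");print(c['s']['tool_pos'],c['s']['joint_vel'].round(4))
crop(c,276,270,40,"p3.png")
print(plane(c,275,277,.078)); go(plane(c,275,277,.078)*[1,1,0]+[0,0,.046],2.6)
for i in range(3):
  snap("top");print(read_state()['tool_pos'],read_state()['time'])
E
```

```text
time: 5.55
tool_pos: [0.5598, -0.3295, 0.0502]
tcp_rot: [0.839, 3.026, -0.001]
wrist_force: [-0.2, 0.5, -1.2]
width: 0.999
[ 0.55984028 -0.32945221  0.0501643 ] [-0.0015  0.006   0.0066  0.0006 -0.0017  0.002 ]
[ 0.5552647  -0.32617589  0.078     ]
shift [5.4 0.5 3.8] rot [-0.     0.001  0.001] t 5.6 F [0.3 0.1 0.3] q [-0.57  0.38  1.81  0.    0.95 -1.6 ] yawnow 2.601
[ 0.55952733 -0.32923375  0.04955591] 5.65
[ 0.55944592 -0.32917621  0.04938017] 5.7
[ 0.5593841  -0.32917658  0.04926311] 5.75
```

View pics/p3.png

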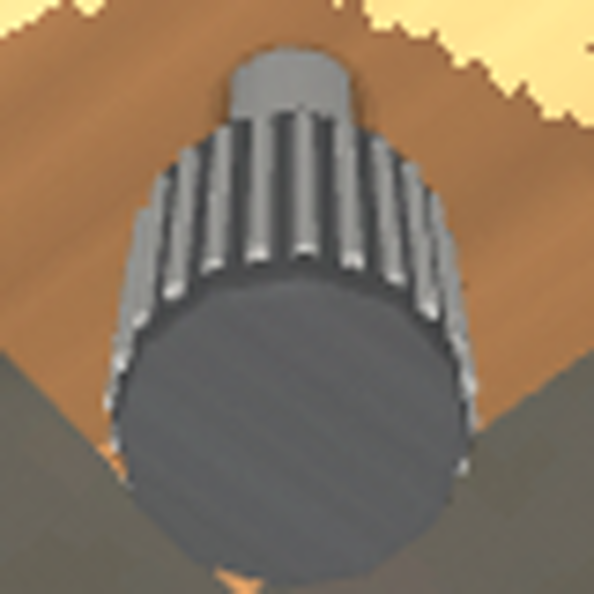

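```bash
python3 - <<'E'
from h import *
c=snap("wrist"); p=plane(c,274.7,287.5,.078);print(p); go([p[0],p[1],.046],2.6)
print(plane(c,274.7,287.5,.074))
E
```

```text
[ 0.55879712 -0.32845952  0.078     ]
shift [0.8 0.3 3.2] rot [ 0.    -0.     0.001] t 5.8 F [-0.3  0.5 -0.4] q [-0.57  0.38  1.81 -0.    0.95 -1.6 ] yawnow 2.601
[ 0.56086992 -0.32969726  0.074     ]
```

```bash
python3 -m crank '0 0 3 0 0 0 0;0 0 3 0 0 0 255;0 0 3 0 0 0 255;0 0 3 0 0 0 255;0 0 3 0 0 0 255;0 0 3 0 0 0 255;0 0 3 0 0 0 255;0 0 3 0 0 0 255' 50
python3 - <<'E'
from h import *
c=snap("wrist","w7.png"); print(c['s']['tool_pos'],c['s']['time'],c['s']['width']*85,c['s']['wrist_force'],c['s']['torque'])
E
```

```text
time: 6.8
tool_pos: [0.5596, -0.3292, 0.0465]
tcp_rot: [0.839, 3.027, -0.0]
wrist_force: [1.0, 0.2, 1.6]
width: 0.237
[ 0.5596233  -0.32921908  0.04648948] 6.8 20.126941845904934 [1.0068413  0.16229613 1.55517559] [ 0.10328534  0.02401801 -0.01063263]
```

View pics/w7.png

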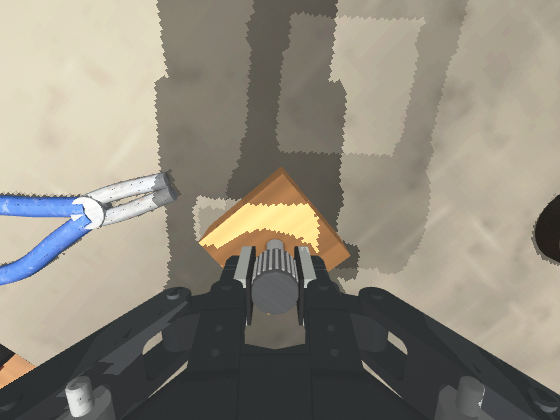

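```bash
python3 -m crank '0 0 -30 0 0 0 255;0 0 -80 0 0 0 255;0 0 -110 0 0 0 255;0 0 -130 0 0 0 255;0 0 -130 0 0 0 255'
python3 - <<'E'
from h import *
c=snap("wrist","w8.png"); print(c['s']['width']*85); go([.5178,.1132,.155],np.pi)
E
```

```text
time: 7.48
tool_pos: [0.5602, -0.3298, 0.1777]
tcp_rot: [0.838, 3.025, -0.001]
wrist_force: [0.3, 0.5, -2.0]
width: 0.24
20.439698792193873
shift [263.3 357.9  20.9] rot [ 0.    -0.    -0.541] t 7.525 F [-0.3  0.5 -3. ] q [-0.57  0.25  1.72 -0.    1.17 -1.6 ] yawnow 2.601
```

View pics/w8.png

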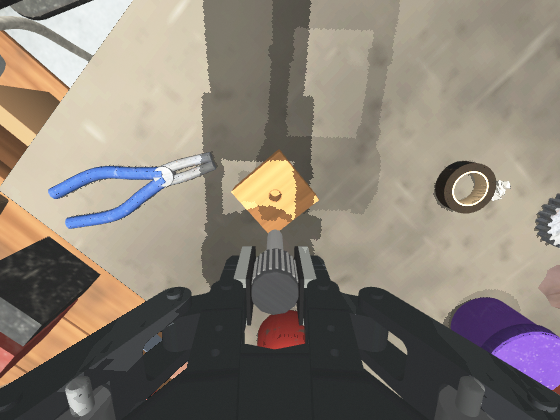

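```bash
python3 -m crank '263 358 0 0 0 -0.54 255;263 358 0 0 0 -0.54 255;263 358 0 0 0 -0.54 255;263 358 0 0 0 -0.54 255;263 358 0 0 0 -0.54 255;263 358 0 0 0 -0.54 255;263 358 0 0 0 -0.54 255;263 358 0 0 0 -0.54 255;263 358 21 0 0 -0.54 255;263 358 21 0 0 -0.54 255;263 358 21 0 0 -0.54 255;263 358 21 0 0 -0.54 255;263 358 21 0 0 -0.54 255'
python3 - <<'E'
from h import *
c=snap("wrist","w9.png"); t=snap("top"); s=snap("side");go([.5178,.1132,.155],np.pi)
import pickle; pickle.dump((c,t,s),open("w9.pkl","wb"))
crop(t,180,195,30,"x1.png");crop(s,270,175,40,"x2.png")
r=lambda f:cv2.resize(cv2.imread("pics/"+f),(390,390))
cv2.imwrite("pics/x12.png",np.hstack([r("x1.png"),r("x2.png")]))
E
```

```text
time: 9.15
tool_pos: [0.5189, 0.1127, 0.1559]
tcp_rot: [0.002, 3.14, 0.0]
wrist_force: [-0.6, 0.2, -1.4]
width: 0.244
shift [0.8 0.2 0.7] rot [ 0.     0.001 -0.001] t 9.3 F [ 0.2 -0.9 -1.7] q [ 0.17  0.05  1.99 -0.    1.1  -1.4 ] yawnow 3.141
```

View pics/w9.png

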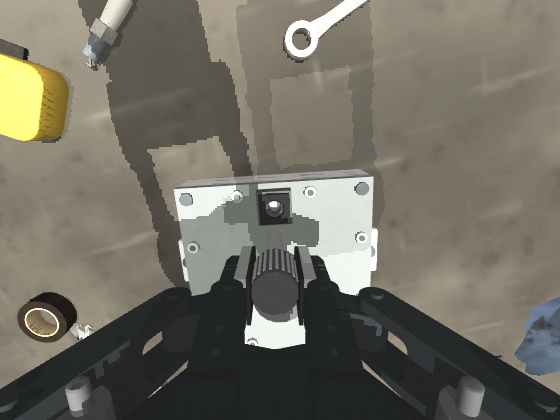

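View pics/x12.png

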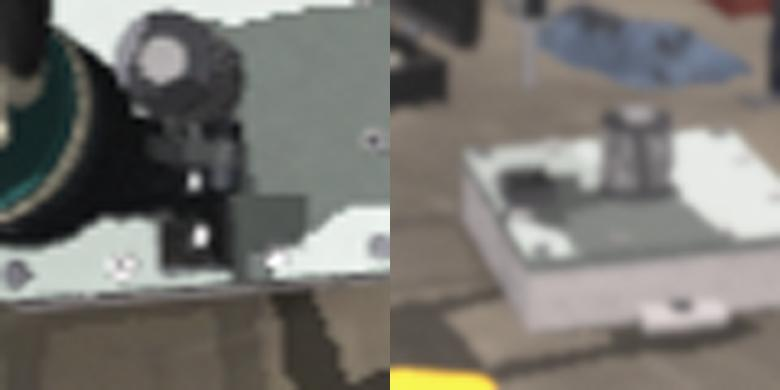

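```bash
python3 - <<'E'
from h import *
import pickle
c,t,s=pickle.load(open("w9.pkl","rb"))
im=c['pixels'][:,:,::-1]; crop({'pixels':im[:,:,::-1]},275,222,30,"y1.png")
im=cv2.imread("pics/w8.png")[:,:,::-1]; crop({'pixels':im},275,212,30,"y2.png")
crop({'pixels':im},275,270,45,"y3.png")
r=lambda f:cv2.resize(cv2.imread("pics/"+f),(390,390))
cv2.imwrite("pics/y12.png",np.hstack([r("y1.png"),r("y2.png")]))
E
```

```text
(no output)
```

View pics/y12.png

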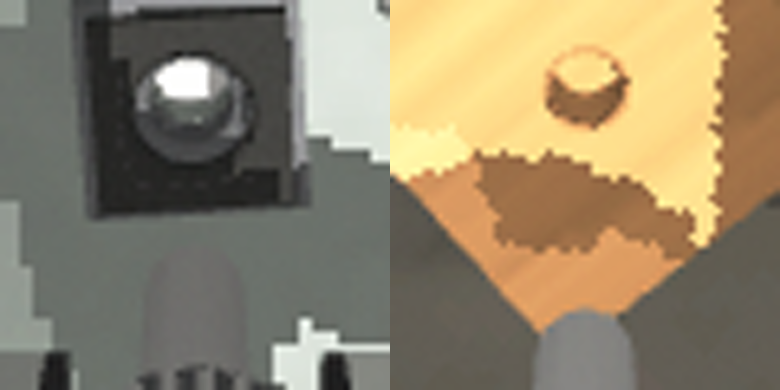

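View pics/y3.png

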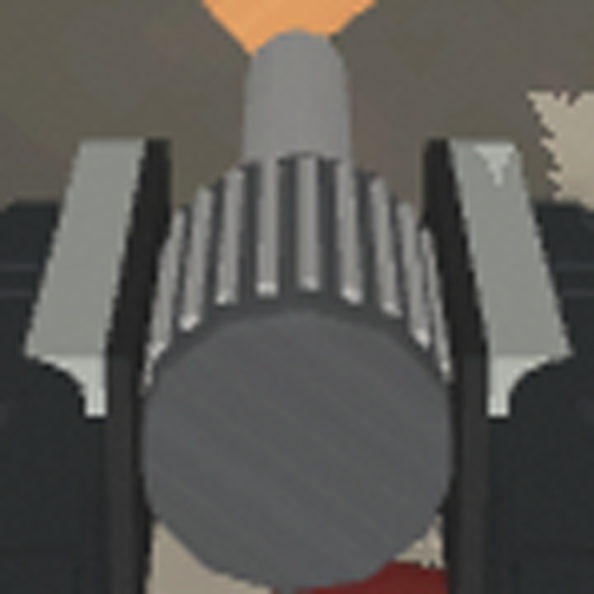

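```bash
python3 - <<'E'
from h import *
import pickle
c,t,s=pickle.load(open("w9.pkl","rb"))
tc=c['tool_from_camera']
def tp(u,v,z):
    d=tc[:3,:3]@np.array([(u-c['cx'])/c['f'],-(v-c['cy'])/c['f'],-1.]);o=tc[:3,3]; return (o+d*(z-o[2])/d[2])*1000
z=c['s']['tool_pos'][2];print(z)
print("foot edge",tp(274.5,229.0,.039),"head top",tp(274.9,287.4,-.0315))
for zz in (.060,.062): print("ring hole",tp(274.1,207.8,z-zz))
# stand hole w8 z .03, TCP z .1777
print("stand hole", tp(245+(588-390)/6.5-.5,182+87/6.5-.5,.1777-.03))
# head top y3: scale 6.6 origin (230,225)
print("head y3",tp(230+298/6.6-.5,225+ (310+588)/2/6.6-.5,-.0315))
M=R.from_rotvec(c['s']['tcp_rot']).as_matrix();print(M.round(4))
E
```

```text
0.15594038721658807
foot edge [3.65993273e+00 2.15003076e-02 3.90000000e+01] head top [  2.46085411   0.09658172 -31.5       ]
ring hole [ 2.14742408 -0.24418883 95.94038722]
ring hole [ 2.71497394 -0.243268   93.94038722]
stand hole [  1.22282357   0.64011081 147.7       ]
head y3 [-6.20499608e-02 -1.42926560e-02 -3.15000000e+01]
[[-1.0e+00  1.5e-03  1.1e-03]
 [ 1.5e-03  1.0e+00  2.0e-04]
 [-1.1e-03  2.0e-04 -1.0e+00]]
```

```bash
python3 -m crank '3 0 25 0 0 0 255;3 0 45 0 0 0 255;3 0 45 0 0 0 255;3 0 45 0 0 0 255;3 0 45 0 0 0 255;3 0 45 0 0 0 255'
python3 - <<'E'
from h import *
c=snap("wrist","w10.png");  s=snap("side");go([.5178,.1132,.155],np.pi); print(c['s']['tool_pos'])
import pickle; pickle.dump((c,s),open("w10.pkl","wb"))
crop(c,275,232,30,"x1.png");crop(s,270,175,30,"x2.png")
r=lambda f:cv2.resize(cv2.imread("pics/"+f),(390,390))
cv2.imwrite("pics/x12.png",np.hstack([r("x1.png"),r("x2.png")]))
E
```

```text
time: 10.05
tool_pos: [0.516, 0.1132, 0.1112]
tcp_rot: [0.001, 3.14, 0.0]
wrist_force: [0.1, 0.7, -0.7]
width: 0.239
shift [ -2.2   0.  -44.1] rot [ 0.     0.001 -0.001] t 10.15 F [-0.5 -0.8 -1.4] q [ 0.17  0.1   2.04 -0.    1.01 -1.4 ] yawnow 3.141
[0.51601681 0.11322345 0.11121864]
```

View pics/x12.png

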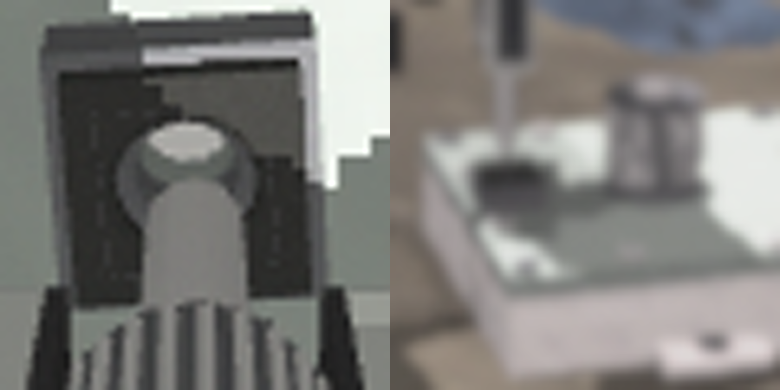

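```bash
cat >> h.py <<'E'
def tp(c,u,v,z):
    tc=c['tool_from_camera']
    d=tc[:3,:3]@np.array([(u-c['cx'])/c['f'],-(v-c['cy'])/c['f'],-1.]);o=tc[:3,3]; return (o+d*(z-o[2])/d[2])*1000
E
python3 - <<'E'
from h import *
import pickle
c,s=pickle.load(open("w10.pkl","rb"))
P=lambda x,y:(245+x/6.5-.5,202+y/6.5-.5)
print("foot edge",tp(c,*P(195.5,178),.039))
for z in (.060,.062):
  print("hole top",tp(c,*P(187,121),.1112-z),"L",tp(c,*P(117,182),.1112-z),"R",tp(c,*P(258,182),.1112-z))
# ring outer
print("ring TL,TR", tp(c,*P(60,72),.1112-.062),tp(c,*P(302,60),.1112-.062),"BL",tp(c,*P(75,305),.1112-.062))
E
```

```text
foot edge [ 3.74079606  0.07213689 39.        ]
hole top [ 5.84845137 -0.82418427 51.2       ] L [-1.14297933 -8.48175146 51.2       ] R [-1.17257135  6.90702396 51.2       ]
hole top [ 6.50849222 -0.8170908  49.2       ] L [-0.41104882 -8.39591877 49.2       ] R [-0.44033657  6.83462099 49.2       ]
ring TL,TR [ 12.0090185  -14.28789347  49.2       ] [13.29059201 11.39124331 49.2       ] BL [-14.79247026 -13.20651138  49.2       ]
```

```bash
python3 -m crank '0.3 -0.8 0 0 0 0 255;0.3 -0.8 3 0 0 0 255;0.3 -0.8 6 0 0 0 255;0.3 -0.8 9 0 0 0 255;0.3 -0.8 12 0 0 0 255;0.3 -0.8 14 0 0 0 255;0.3 -0.8 14 0 0 0 255'
python3 - <<'E'
from h import *
c=snap("wrist","w11.png"); go(c['s']['tool_pos'],np.pi); print(c['s']['tool_pos'],c['s']['torque'])
crop(c,275,232,30,"x1.png")
E
```

```text
time: 11.02
tool_pos: [0.5152, 0.1123, 0.0962]
tcp_rot: [0.001, 3.141, -0.0]
wrist_force: [0.5, 0.1, -1.2]
width: 0.239
shift [-0.1  0.   0.1] rot [-0.     0.    -0.001] t 11.075 F [-0.4 -0.3 -1.6] q [ 0.17  0.11  2.05 -0.    0.98 -1.4 ] yawnow 3.141
[0.51517375 0.11232135 0.09623096] [-0.0436087  -0.06121441 -0.05970952]
```

View pics/x1.png

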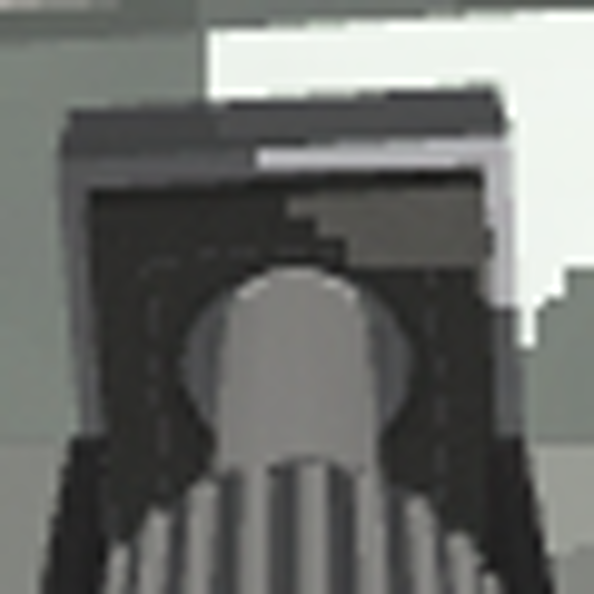

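```bash
python3 -m crank '0 0 2 0 0 0 255;0 0 4 0 0 0 255;0 0 6 0 0 0 255;0 0 6 0 0 0 255'
python3 -m crank '0 0 2 0 0 0 255;0 0 4 0 0 0 255;0 0 6 0 0 0 255;0 0 6 0 0 0 255'
```

```text
time: 11.58
tool_pos: [0.5154, 0.1123, 0.0903]
tcp_rot: [0.001, 3.141, 0.0]
wrist_force: [1.9, -0.0, -2.5]
width: 0.236
time: 12.08
tool_pos: [0.5152, 0.1123, 0.0842]
tcp_rot: [0.001, 3.141, 0.0]
wrist_force: [1.9, -0.1, -1.3]
width: 0.239
```

```bash
python3 -m crank '-0.3 0 2 0 0 0 255;-0.3 0 4 0 0 0 255;-0.3 0 6 0 0 0 255;-0.3 0 7 0 0 0 255;-0.3 0 7 0 0 0 255'
```

```text
time: 12.7
tool_pos: [0.5154, 0.1123, 0.0772]
tcp_rot: [0.001, 3.141, 0.0]
wrist_force: [2.8, -0.3, -1.3]
width: 0.24
```

```bash
python3 -m crank '0 0 0.7 0 0 0 255;0 0 1.4 0 0 0 255;0 0 1.4 0 0 0 255'
```

```text
time: 13.08
tool_pos: [0.5154, 0.1123, 0.0759]
tcp_rot: [0.001, 3.141, 0.0]
wrist_force: [2.8, 0.4, -1.3]
width: 0.238
```

```bash
python3 -m crank '0 0 0.7 0 0 0 255;0 0 1.2 0 0 0 255;0 0 1.2 0 0 0 255'
```

```text
time: 13.45
tool_pos: [0.5154, 0.1123, 0.0747]
tcp_rot: [0.001, 3.141, 0.0]
wrist_force: [4.1, -0.1, 0.2]
width: 0.237
```

```bash
python3 -m crank '0 0 0.5 0 0 0 255;0 0 1 0 0 0 255;0 0 1 0 0 0 255'
```

```text
time: 13.82
tool_pos: [0.5156, 0.1123, 0.0743]
tcp_rot: [0.001, 3.141, 0.0]
wrist_force: [1.8, -0.0, 4.5]
width: 0.237
```

```bash
python3 -m crank '0 0 0 0 0 0 150;0 0 0 0 0 0 100;0 0 0 0 0 0 0;0 0 0 0 0 0 0;0 0 0 0 0 0 0;0 0 -15 0 0 0 0;0 0 -40 0 0 0 0;0 0 -80 0 0 0 0;0 0 -80 0 0 0 0;0 0 -80 0 0 0 0;0 0 -80 0 0 0 0'
python3 - <<'E'
from h import *
c=snap("wrist","w12.png");print(c['s']['tool_pos']);go([.5833,.1162,.14],2.5)
s=snap("side");crop(s,270,175,30,"x2.png")
E
```

```text
time: 15.2
tool_pos: [0.5143, 0.1121, 0.1525]
tcp_rot: [-0.001, -3.139, 0.001]
wrist_force: [-0.4, -0.0, 0.7]
width: 0.997
[0.51426099 0.11211782 0.15253203]
shift [-69.1   4.1  12.2] rot [-0.001 -0.002  0.641] t 15.25 F [ 0.7 -0.  -0.7] q [ 0.17  0.05  2.    0.    1.09 -1.4 ] yawnow 3.141
```

View pics/w12.png

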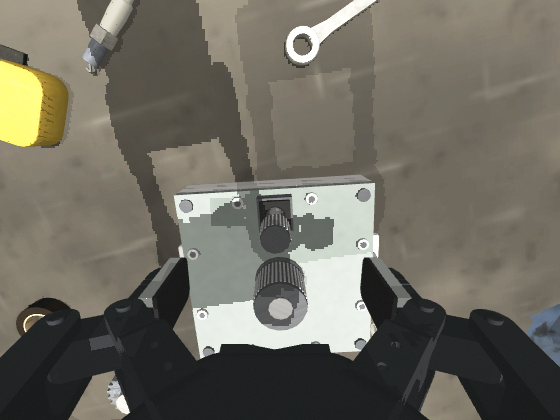

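View pics/x2.png

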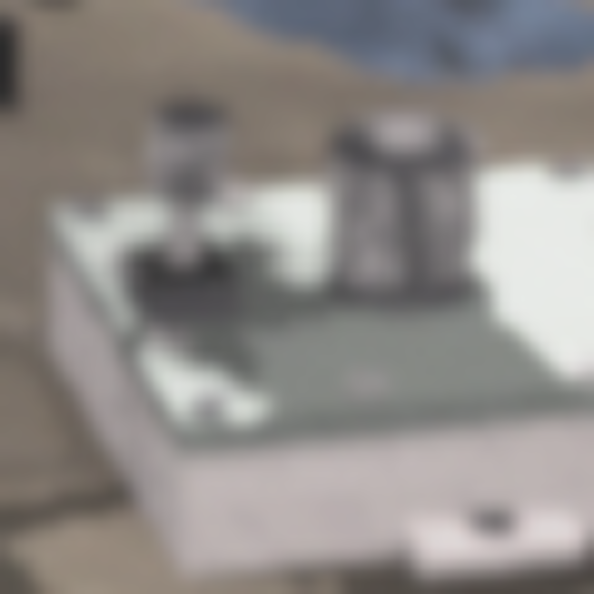

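```bash
python3 -m crank '-30 2 0 0 0 0.18 0;-69 4 0 0 0 0.36 0;-69 4 0 0 0 0.54 0;-69 4 0 0 0 0.64 0;-69 4 0 0 0 0.64 0;-69 4 0 0 0 0.64 0;-69 4 0 0 0 0.64 0'
python3 - <<'E'
from h import *
c=snap("wrist","w13.png");print(c['s']['tool_pos']);go([.5833,.1162,.056],2.5)
E
```

```text
time: 16.18
tool_pos: [0.5841, 0.1162, 0.1535]
tcp_rot: [-0.988, -2.982, 0.0]
wrist_force: [0.2, -0.3, -0.2]
width: 1.002
[0.58413653 0.1162238  0.15353477]
shift [ 0.7 -0.6 97.6] rot [-0.    -0.     0.002] t 16.225 F [ 0.7  0.2 -0.3] q [ 0.15  0.18  1.86  0.    1.11 -0.78] yawnow 2.502
```

View pics/w13.png

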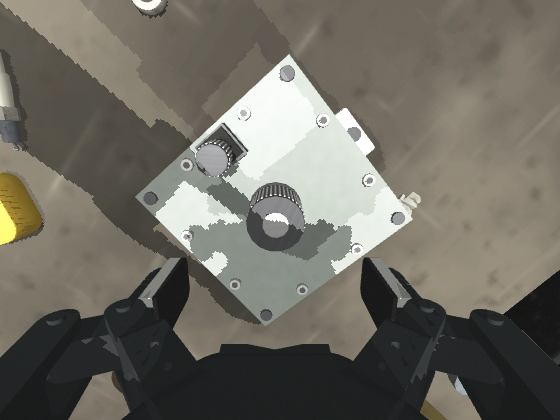

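```bash
python3 - <<'E'
from h import *
c=snap("wrist"); print(tp(c,275,224,c['s']['tool_pos'][2]-.092))
E
```

```text
[-0.38017383  0.78356301 61.61952827]
```

```bash
python3 -m crank '-0.5 0 50 0 0 0 0;-0.5 0.5 96 0 0 0 0;-0.5 0.5 96 0 0 0 0;-0.5 0.5 96 0 0 0 0;-0.5 0.5 96 0 0 0 60;-0.5 0.5 96 0 0 0 120;-0.5 0.5 96 0 0 0 255;-0.5 0.5 96 0 0 0 255;-0.5 0.5 96 0 0 0 255' 30
python3 - <<'E'
from h import *
c=snap("wrist","w14.png");print(c['s']['tool_pos'],c['s']['width']*85,c['s']['torque'].round(3));go([.5833,.1162,.056],2.5)
E
```

```text
time: 17.4
tool_pos: [0.5857, 0.1158, 0.0596]
tcp_rot: [0.988, 2.98, -0.001]
wrist_force: [-2.7, -2.7, 5.8]
width: 0.505
[0.58565887 0.11577328 0.05961679] 42.92692302967968 [-0.459  0.423  0.012]
shift [ 2.2 -1.   3.6] rot [0.    0.002 0.001] t 17.45 F [-2.9 -2.2  7. ] q [ 0.15  0.28  1.93 -0.    0.94 -0.78] yawnow 2.501
```

View pics/w14.png

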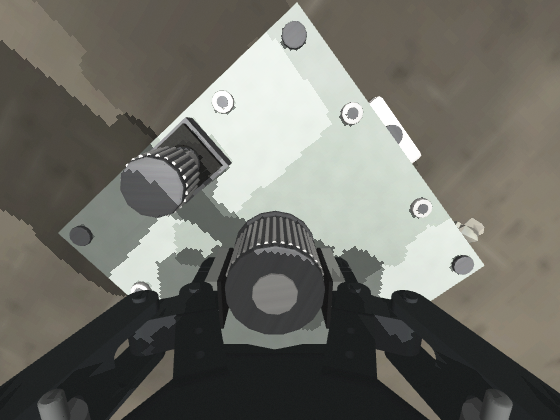

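```bash
python3 -m crank '0 0 -1 0 0 -0.04 255;0 0 -1 0 0 -0.08 255;0 0 -1 0 0 -0.12 255;0 0 -1 0 0 -0.16 255;0 0 -1 0 0 -0.2 255;0 0 -1 0 0 -0.24 255;0 0 -1 0 0 -0.28 255;0 0 -1 0 0 -0.32 255;0 0 -1 0 0 -0.34 255'
python3 - <<'E'
from h import *
c=snap("wrist","w15.png");print(c['s']['tool_pos'],c['s']['torque'].round(3),c['s']['wrist_force']);go([.5833,.1162,.056],2.5)
E
```

```text
time: 18.58
tool_pos: [0.5858, 0.1162, 0.0597]
tcp_rot: [0.47, 3.104, 0.0]
wrist_force: [0.5, -1.2, 1.3]
width: 0.503
[0.5858493  0.11616562 0.05967118] [-0.235 -0.073 -0.16 ] [ 0.45065107 -1.15233157  1.28180287]
shift [ 2.4 -0.7  3.7] rot [0.001 0.002 0.342] t 18.625 F [ 0.9 -1.8  1.8] q [ 0.15  0.28  1.93 -0.    0.93 -1.12] yawnow 2.842
```

View pics/w15.png

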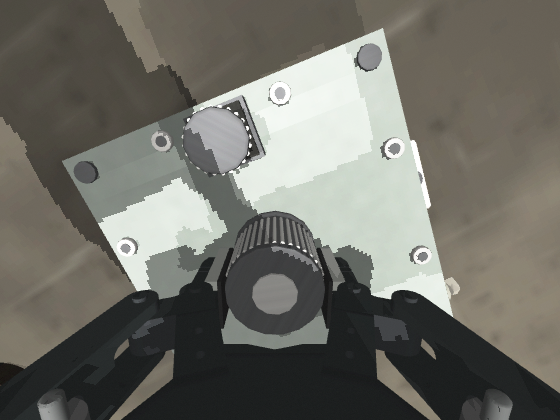

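```bash
cat > chk.py <<'E'
from h import *
import sys
s=read_state();print("t",s['time'],"yaw",go(s['tool_pos'])and'',"tq",s['torque'].round(2))
c=snap("wrist",sys.argv[1])
d=snap("side");crop(d,265,170,20,"sd_"+sys.argv[1])
E
python3 -m crank '0 0 0 0 0 -0.02 255;0 0 0 0 0 -0.04 255;0 0 0 0 0 -0.06 255;0 0 0 0 0 -0.08 255;0 0 0 0 0 -0.1 255;0 0 0 0 0 -0.12 255'; python3 chk.py w16.png
python3 -m crank '0 0 0 0 0 -0.02 255;0 0 0 0 0 -0.04 255;0 0 0 0 0 -0.06 255;0 0 0 0 0 -0.08 255;0 0 0 0 0 -0.1 255'; python3 chk.py w17.png
```

```text
time: 19.38
tool_pos: [0.5859, 0.1163, 0.0597]
tcp_rot: [0.281, 3.127, 0.0]
wrist_force: [0.7, -1.5, 5.3]
width: 0.501
shift [0. 0. 0.] rot [0. 0. 0.] t 19.375 F [ 0.7 -1.5  5.3] q [ 0.15  0.28  1.93 -0.    0.93 -1.24] yawnow 2.962
t 19.375 yaw  tq [-0.34 -0.08 -0.11]
time: 20.1
tool_pos: [0.5859, 0.1165, 0.0597]
tcp_rot: [0.125, 3.137, 0.0]
wrist_force: [-0.0, -1.3, 4.7]
width: 0.502
shift [0. 0. 0.] rot [0. 0. 0.] t 20.1 F [-0.  -1.3  4.7] q [ 0.15  0.28  1.93 -0.    0.93 -1.34] yawnow 3.062
t 20.1 yaw  tq [-0.24 -0.07 -0.11]
```

View pics/w17.png

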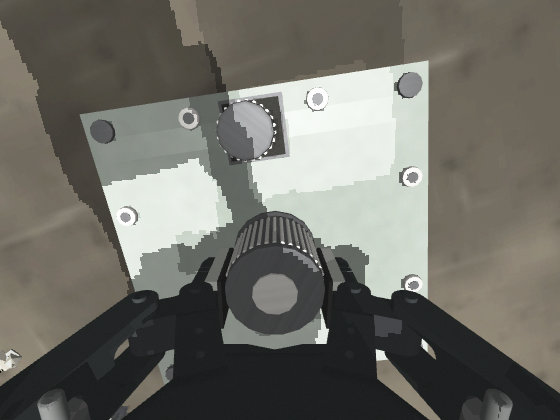

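```bash
python3 - <<'E'
import cv2,numpy as np
r=lambda f:cv2.resize(cv2.imread("pics/"+f),(390,390))
cv2.imwrite("pics/sd.png",np.hstack([r("sd_w16.png"),r("sd_w17.png")]))
E
```

```text
(no output)
```

View pics/sd.png

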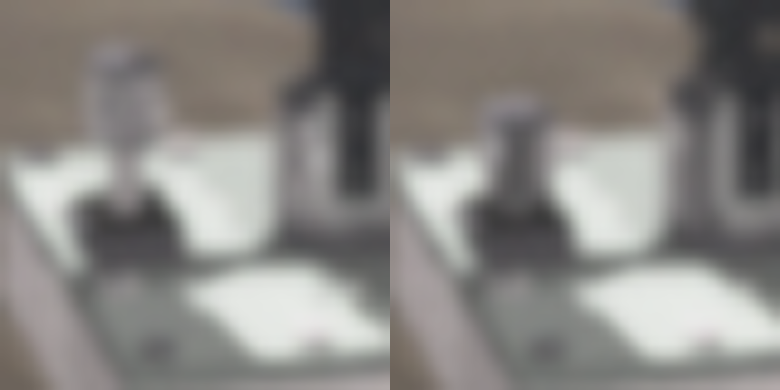

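View pics/w16.png

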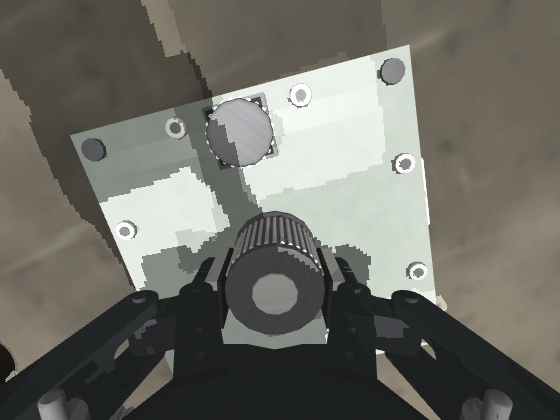

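```bash
python3 -m crank '0 0 0 0 0 0 200;0 0 0 0 0 0 100;0 0 0 0 0 0 0;0 0 0 0 0 0 0;0 0 0 0 0 0 0;0 0 -30 0 0 0 0;0 0 -60 0 0 0 0;0 0 -85 0 0 0 0;0 0 -85 0 0 0 0;0 0 -85 0 0 0 0'
python3 - <<'E'
from h import *
go([.5153,.1123,.135],np.pi)
c=snap("wrist","w18.png")
d=snap("side");crop(d,265,170,20,"sd18.png")
E
```

```text
time: 21.45
tool_pos: [0.5843, 0.1163, 0.1426]
tcp_rot: [-0.127, -3.138, 0.0]
wrist_force: [-0.7, -0.4, -0.6]
width: 0.998
shift [68.5 -9.5  7.7] rot [-0.    -0.001 -0.081] t 21.45 F [-0.7 -0.4 -0.6] q [ 0.15  0.19  1.87  0.    1.09 -1.34] yawnow 3.061
```

View pics/w18.png

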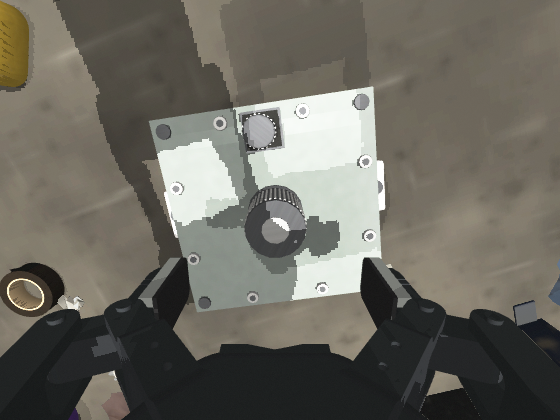

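View pics/sd18.png

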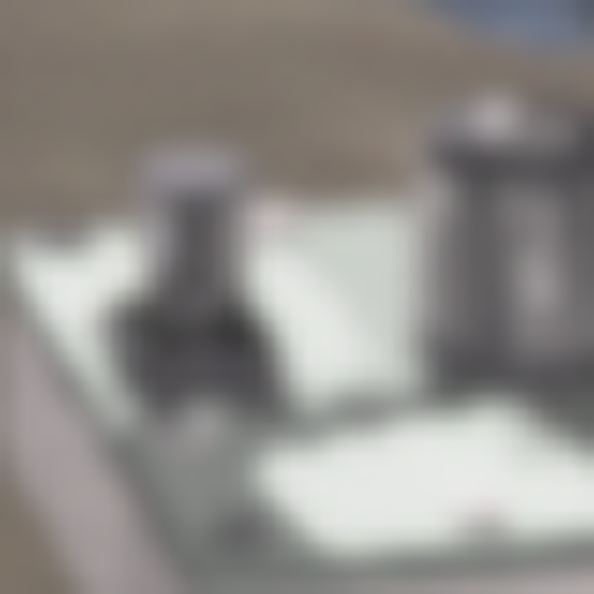

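```bash
python3 -m crank '30 -5 -5 0 0 0 100;68.5 -9.5 -5 0 0 0 255;68.5 -9.5 -5 0 0 0 255;68.5 -9.5 -5 0 0 -0.08 255;68.5 -9.5 -5 0 0 -0.08 255;68.5 -9.5 10 0 0 -0.08 255;68.5 -9.5 25 0 0 -0.08 255;68.5 -9.5 25 0 0 -0.08 255;68.5 -9.5 25 0 0 -0.08 255'
python3 - <<'E'
from h import *
go([.5153,.1123,.092],np.pi)
c=snap("wrist","w19.png");print(c['s']['tool_pos'])
E
```

```text
time: 22.68
tool_pos: [0.5158, 0.1124, 0.1182]
tcp_rot: [-0.001, -3.141, 0.0]
wrist_force: [-0.1, 0.0, 0.5]
width: -0.003
shift [ 0.5 -0.1 26.2] rot [-0.    -0.001 -0.001] t 22.675 F [-0.1  0.   0.5] q [ 0.17  0.09  2.03 -0.    1.02 -1.4 ] yawnow 3.141
[0.5157993  0.11238755 0.11820075]
```

View pics/w19.png

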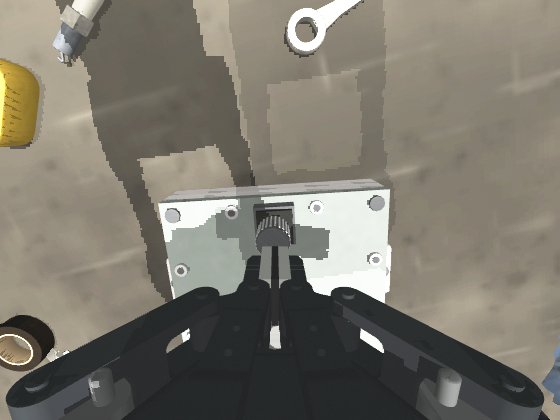

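```bash
python3 -m crank '0.5 0 10 0 0 0 255;0.5 0 18 0 0 0 255;0.5 0 22 0 0 0 255;0.5 0 22 0 0 0 255'
```

```text
time: 23.22
tool_pos: [0.515, 0.1123, 0.0961]
tcp_rot: [-0.001, -3.14, 0.0]
wrist_force: [0.7, -0.1, -0.4]
width: -0.002
```

```bash
python3 -m crank '0 0 1 0 0 0 255;0 0 2 0 0 0 255;0 0 3 0 0 0 255;0 0 3 0 0 0 255'
```

```text
time: 23.72
tool_pos: [0.5154, 0.1124, 0.0937]
tcp_rot: [-0.001, -3.142, -0.0]
wrist_force: [0.6, -0.3, 0.5]
width: 0.002
```

```bash
python3 -m crank '0 0 0.7 0 0 0 255;0 0 1.4 0 0 0 255;0 0 2 0 0 0 255;0 0 2 0 0 0 255'
```

```text
time: 24.22
tool_pos: [0.5154, 0.1124, 0.0916]
tcp_rot: [-0.001, -3.141, 0.0]
wrist_force: [0.1, 0.2, -0.2]
width: 0.004
```

```bash
python3 -m crank '0 0 0.5 0 0 0 255;0 0 1 0 0 0 255;0 0 1.5 0 0 0 255;0 0 1.5 0 0 0 255'
```

```text
time: 24.72
tool_pos: [0.5158, 0.1125, 0.0905]
tcp_rot: [0.001, 3.141, 0.0]
wrist_force: [-0.4, 0.9, 2.0]
width: 0.004
```

```bash
python3 -m crank '0 0 0.5 0 0 0 255;0 0 1 0 0 0 255;0 0 1.5 0 0 0 255;0 0 1.5 0 0 0 255'
```

```text
time: 25.22
tool_pos: [0.5154, 0.1124, 0.0886]
tcp_rot: [-0.001, -3.142, 0.0]
wrist_force: [-0.8, 0.8, 2.2]
width: -0.001
```

```bash
python3 -m crank '0 0 0.5 0 0 0 255;0 0 1 0 0 0 255;0 0 1 0 0 0 255'
```

```text
time: 25.6
tool_pos: [0.5155, 0.1125, 0.0878]
tcp_rot: [0.001, 3.141, 0.0]
wrist_force: [0.5, 0.4, 3.6]
width: -0.003
```

```bash
python3 -m crank '0 0 0.5 0 0 0 255;0 0 1 0 0 0 255;0 0 1 0 0 0 255'
```

```text
time: 25.98
tool_pos: [0.5157, 0.1125, 0.0872]
tcp_rot: [0.001, 3.141, 0.0]
wrist_force: [-1.6, -0.3, 6.7]
width: -0.001
```

```bash
python3 -m crank '0 0 0.5 0 0 0 255;0 0 1 0 0 0 255;0 0 1 0 0 0 255'
```

```text
time: 26.35
tool_pos: [0.5158, 0.1126, 0.0866]
tcp_rot: [0.001, 3.141, 0.0]
wrist_force: [-1.9, -0.3, 8.0]
width: -0.001
```

```bash
python3 -m crank '0 0 0.5 0 0 0 255;0 0 1 0 0 0 255;0 0 1.5 0 0 0 255;0 0 1.5 0 0 0 255'
```

```text
time: 26.85
tool_pos: [0.516, 0.1127, 0.0858]
tcp_rot: [0.001, 3.141, 0.001]
wrist_force: [-3.8, 0.8, 11.6]
width: -0.003
```

```bash
python3 -m crank '0 0 0.5 0 0 0 255;0 0 1 0 0 0 255;0 0 1 0 0 0 255'; python3 - <<'E'
from h import *
snap("side","s20.png");c=snap("wrist");print(c['s']['wrist_force'],c['s']['tool_pos'])
E
```

```text
time: 27.22
tool_pos: [0.516, 0.1127, 0.0852]
tcp_rot: [0.001, 3.141, 0.001]
wrist_force: [-5.2, 0.6, 15.8]
width: 0.002
[-5.25082213  0.02240325 14.77088577] [0.5160088  0.11272641 0.08521471]
```

```bash
python3 -m crank '0 0 -2 0 0 0 255;0 0 -5 0 0 0 255;0 0 -40 0 0 0 255;0 0 -90 0 0 0 255;0 0 -110 0 0 0 255;0 0 -110 0 0 0 255;-20 0 -110 0 0 0 255;-20 0 -110 0 0 0 100;-20 0 -110 0 0 0 0;-20 0 -110 0 0 0 0;-20 0 -110 0 0 0 0'
python3 - <<'E'
from h import *
import pickle
c=snap("wrist","w21.png");d=snap("side","s21.png");crop(d,265,170,20,"sd21.png");crop(c,275,200,60,"w21c.png");print(c['s']['tool_pos'],c['s']['wrist_force'])
pickle.dump(c,open("w21.pkl","wb"))
r=lambda f:cv2.resize(cv2.imread("pics/"+f),(260,260))
cv2.imwrite("pics/z.png",np.hstack([r("sd_w16.png"),r("sd18.png"),r("sd21.png")]))
E
```

```text
time: 28.7
tool_pos: [0.535, 0.1123, 0.1929]
tcp_rot: [-0.001, -3.141, 0.0]
wrist_force: [0.7, 0.6, -1.1]
width: 0.851
[0.5349746  0.11234535 0.19287337] [ 0.74619488  0.57356491 -1.10742   ]
```

View pics/z.png

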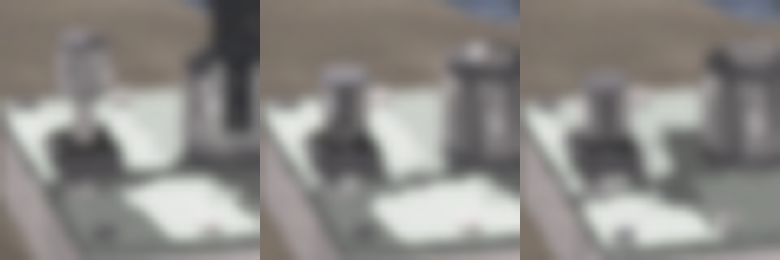

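View pics/w21.png

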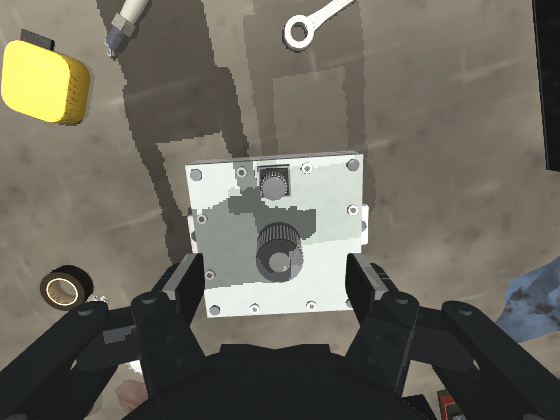

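View pics/w21c.png

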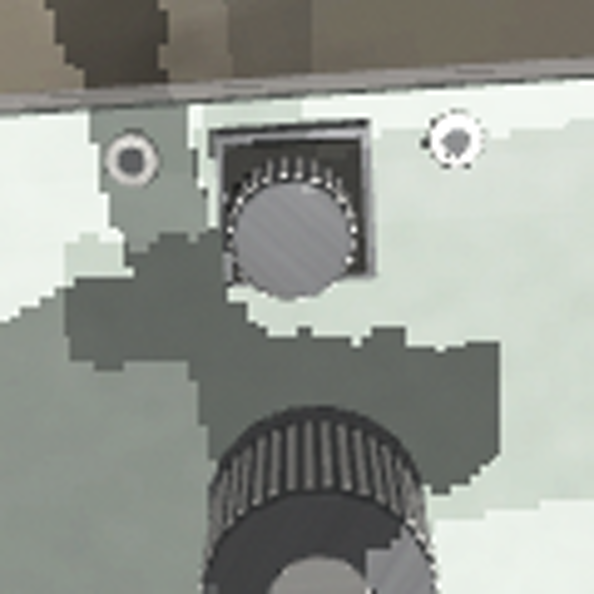

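The wrist view shows the head sitting on the ring at about (274,185), with no gap and no shank visible. The robot is clear of everything, so I'm handing the job in.

```bash
python3 -c "
from workcell import job; print(job.finish_job())"
```

```text
the job is handed in; nothing more can be done
None
```

The pump hub is locked: the pin is pressed home in the guide with its head on the rubber ring. I handed the job in at about 29 s of the 69 s allowed, and finishing gave no verdict.

- **Placing the pin:** I lifted the pin from the stand and lowered it into the guide until it rested on the collar. Vertical contact was about 4.5 N, and sideways force stayed at or below about 4 N.
- **Turning the hub:** I let go of the pin, gripped the hub at 30 N and turned it slowly counter-clockwise. After about 0.5 rad the side camera showed the pin had dropped about 14 mm. Torque about the hub axis stayed low, about 0.1–0.2 N m, with no sign of pinching.
- **Pressing home:** I pushed the head down with the shut fingers. The plug gave way at about 2–3.6 N, then the ring stiffened the push to about 16 N, the highest vertical force I read on the pin.

**Last checks:** with the gripper clear, the side view showed the head about 3 mm lower than before the press, against the 4 mm expected. That is within what a coarse picture can tell. The wrist view showed no shank between head and ring. I did not touch the pin again to check whether the ring had lifted it slightly.

**Disagreement:** the top camera placed things about 5 mm off the wrist camera in x. I used the wrist camera and lined the pin up with the hole by eye in its pictures.

No command was sent near the tape measure or pliers, but I did not compare their positions before and after.

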